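# Snap the sign stand's collar shut with press pliers

## Task

The white snap collar on the post of the price sign stand has sprung open. Take the black-handled press pliers by both handles from their wooden rest, slide the open jaws over the collar's two ears until the pliers' depth stop meets the ear ends, and squeeze gently just until the collar snaps shut and stays shut; the ears crack if more than 14 N presses on either of them, in any direction, and the fingers must not touch the collar. Then lay the pliers back flat across both ridges of the rest, let go, and leave everything else where it stood.

Things in the scene. Friction and masses are not known exactly. Their poses are not given: they have to be found in the camera images.
- pliers: Press pliers, 200 mm long, about 150 g, steel jaws, black handles, lying flat. Origin: the hinge pin, in the mid plane; x to the jaws, z up. The frame keeps to the centre line: both levers swing alike. Handles: upright flat bars 6 mm thick, 18 mm tall (z -9 to +9 mm), x -32 to -104 mm, then flared tails to x = -150 mm. Centre of mass near x = -83 mm.
- pliers_grip (a point): Between the handles at x = -90 mm of the pliers, the place to grip, from above; axes alike. Sprung open, the handles stand nearly parallel, 68 mm over their outer faces (tails 90 mm); they close to 18 mm. The spring pushes back with about 9 N on each handle here, nearly the same all the way. While they close, the pin creeps forward about 5 mm in a hand that stays still.
- pliers_nose (a point): Midway between the two nose pins (upright, 9 mm diameter, 14 mm tall), x = 45 mm of the pliers, axes alike. The clear gap between the noses is 34 mm open and shrinks by 0.5 mm for each 1 mm that the width over the handles at the grip point shrinks; each 1 N more at a handle there gives 2 N at a nose.
- pliers_stop (a point): Front face of the pliers' depth stop, x = 34.5 mm of the pliers, axes alike: a blunt steel crossbar 18 mm wide and 10 mm tall in the middle between the jaws. Pressing it on the ear ends loads the ears too.
- collar: White split snap collar round the post of the sign stand. Origin: on the post's axis at mid height of the collar, 75 mm over the worktop; z up. Its two ears stand out side by side along its -x (in the world roughly towards +y). The collar turns on the post about z with slight friction (a side push of about 1 N at the ears) and so follows the jaws; it moves no other way.
- stand: Fixed price sign stand; origin: centre of its underside. Dark base disc 104 mm across, 13 mm high; 20 mm steel post; over the collar a black sleeve 31 mm across, z 87 to 137 mm; a plate 60 mm across at z 165 mm carries a price card (77 mm wide) up to z 270 mm.
- collar_seat (a point): Point between the ears where the noses press: x = -28 mm of the collar, mid height, axes as the collar. Ears reach from x = -13 to -37 mm and are 22 mm tall. Their outer faces are flat, with a 2 mm lip at the outer end (x -33 to -37 mm) that keeps the noses on. When the depth stop meets the ear ends, the noses are about 1.5 mm past the seat, which is near enough.
- ear_left: Left half of the collar (+y of the collar) with its ear. Origin: its hinge line behind the post, x = 15.5 mm of the collar. The halves close together, 0.09 rad each. Squeezing takes about 10 N on each ear to start, less and less on the way in; about three quarters of the way the collar jumps shut by itself, clear of the noses, and stays shut, on a firm stop.
- ear_right: Right half of the collar (-y of the collar), likewise. Over their outer faces at the seat the two ears measure about 22 mm open and 13 mm shut (28 mm over the lips when open), but each ear's wear pad may be worn by up to 2.5 mm, which makes this up to 5 mm less; the wear is not measured.
- ear_left_mid (a point): Point inside the left ear at the seat. Its distance to ear_right_mid is about 13.5 mm when the collar is sprung open and 5 mm when snapped shut.
- ear_right_mid (a point): The same point of the right ear.
- rest: Low wooden rest for the pliers, fixed, 105 x 110 mm. Origin: centre of its underside. Two ridges along its y at x = -34 and +34 mm, 12 mm thick, top at 30 mm, with 7 mm upturned ends at y = +-46 to 52 mm; the base plate between them is 8 mm high. The pliers lie across both ridges, jaws along +x, pliers_grip over the rest's origin, at 39 mm.
- lid_stack: Bystander: stack of white cup lids, 80 mm across, 34 mm high, in front of the glass display case, which closes off the back of the worktop from about x = 0.62 m (400 mm high, y from -0.22 to 0.27 m).
- espresso_cup: Bystander: green and white espresso cup, 65 mm across, 55 mm high, with a handle.
- honey: Bystander: honey jar, 65 mm across, 100 mm high.
- card_sign: Bystander: price card in a small block, 20 x 75 x 100 mm, standing on the worktop.

How it is judged:
On the way, in this order (a step that is already met when the one before it is completed fails the run):
1. the pliers are lifted clear of the rest by the robot (z of pliers_grip in the frame of rest above 0.06 m and contact force between pliers and the fingers above 1 N), for 0.2 s.
2. the jaws are seated over the ears of the still open collar (nose point within 5 mm sideways and along, 8 mm in height, of the seat) (horizontal distance between pliers_nose and collar_seat below 0.005 m and z of pliers_nose in the frame of collar_seat between -0.008 and 0.008 m and distance between ear_left_mid and ear_right_mid above 0.0095 m), for 0.1 s.
3. the collar has snapped shut with the pliers on its ears (distance between ear_left_mid and ear_right_mid below 0.0058 m and horizontal distance between pliers_nose and collar_seat below 0.008 m), for 0.1 s.
At the end, for the whole second after the job is handed in: The collar is snapped shut (ear mid points less than 5.8 mm apart) and the pliers lie released, flat (within 0.12 rad) and still across both ridges of the rest: grip point within 20 mm along and 18 mm across of the rest's centre, 34 to 44 mm over the worktop, lengthways within 0.3 rad (distance between ear_left_mid and ear_right_mid below 0.0058 m and x of pliers_grip in the frame of rest between -0.02 and 0.02 m and y of pliers_grip in the frame of rest between -0.018 and 0.018 m and z of pliers_grip in the frame of rest between 0.034 and 0.044 m and angle between pliers's own z axis and vertical below 0.12 rad and angle between the x axis of pliers and the x axis of rest, either way round below 0.3 rad and linear speed of pliers below 0.02 m/s and contact force between pliers and the fingers below 0.1 N); the robot touches nothing.
It fails at once if more than 14 N on the left ear (contact force between ear_left and anything else above 14 N).
It fails at once if more than 14 N on the right ear (contact force between ear_right and anything else above 14 N).
It fails at once if the robot itself touches the collar (contact force between any of the fingers, the arm and collar above 0.5 N).
It fails at once if a bystander is shifted by more than 20 mm (distance of any of lid_stack, espresso_cup, honey, card_sign from where it was at the start of the episode above 0.02 m).
It also fails if it takes over 72 s, if anything falls off the work surface, if the arm or the gripper's body presses on something with over 40 N, if the wrist force passes 120 N, or if a joint passes its speed limit or range.

## Robot

A 6-joint arm with a two-finger parallel gripper is mounted at the origin on the work surface; the furniture and walls round the work are solid. World frame = base frame: x ahead of the robot, y to its left, z up, the work surface at z = 0. Lengths are in m, angles in rad, forces in N, time in s.
With the tool pointing down it reaches from about 0.25 to 0.725 m from the base axis. Payload 4 kg.
Tool frame: the origin (TCP) lies midway between the tips of the shut fingers; the grasp point (between the pads) lies 19 mm behind it; z points along the fingers, y is the line along which they close (so a half turn about z gives the same grasp; the last joint's range is limited). The gripper opens to 85 mm and grips with 20 to 120 N. Pads are 22 mm wide; open, the fingers measure 114 mm over their backs; the gripper's body (76 mm by 85 mm) begins 54 mm behind the grasp point. The pads swing forward as they close: fully open they stand 13 mm farther back than shut.
Start: joints at [0, 0.241, 0.005, 1.335, 0, 1.571], TCP at [0.5, -0, 0.231] pointing down, gripper open.
Joint ranges: [-2.72, 2.72], [-1.05, 1.87], [-1.09, 1.28], [-1.99, 2.15], [-1.42, 1.44], [-3.14, 3.14]. Speed limits (rad/s): [2.79, 2.79, 3.14, 3.14, 3.14, 3.14].

## Interface

Orientations are given as a unit quaternion [x, y, z, w].
In Python, from workcell import get_obs, camera, job_done, silhouettes gives the robot as it stands. The module is installed in compiled form; this text tells all that it offers.
- The arm moves only by the tool drive_tool, never from a script. Its argument "increments" is a list of rows, each a list of 3 entries, a list of its own where there are three numbers: the shift along the world's x, y, z in mm, then the turn, a rotation vector about the world's x, y, z in degrees, then the opening, from 0 (shut) to 1 (fully open). A call has 1 to 8 rows; each row shifts and turns the commanded pose from where the row before left it; what a row does not reach is not made up. A row lasts 1/12 s, in which the tool goes at most 41.7 mm and 7.16 degrees, less where a joint would pass 70% of its speed; a pose out of reach is approached as far as the arm can. A call is refused whole if a number of a shift passes 41.7 or a number of a turn 7.16, either way. A call with a gripper value outside its range is refused whole. The fingers move at their own pace and stop on an object; the grip force is fixed at half the most. Time passes only in rows, so rows that do not move let the fingers close. It gives the time, the measured TCP pose, the force, the opening and the grip force at its end, in the units of the state.
- get_obs(): the state, without advancing time (a new reading comes with each control period).
- camera(name): name is "scene" or "side" or "wrist"; returns a dict with "image" (480x640x3 uint8, red, green, blue), "K" (3x3 intrinsics, pixels), "view" (4x4, takes a point from world to camera coordinates). Camera axes: x right, y down, z forward; pixel columns grow to the right and rows downward; lengths in m; the calibration is good to about 2 mm. A picture is of the moment at which its call begins. There is no depth.
- job_done(): hands the job in; it is judged then, once.
Trained networks look in a picture, given as the dict that the camera call returned (one of the last four; its "shot" number tells which), for a name from the list of things; names that differ only in an ending like _2 or _b are one class to them, and where a whole thing is asked for, a point or a joint stands for the part that bears it (a point fixed in the world has none). Each returns a list of dicts, best first, with "conf" (0 to 1); they miss things now and then, are a little off and sometimes report something else, mostly with a low value. They report only what shows in the picture. A call takes as long as a camera call.
- silhouettes(query, picture): "region" (480x640 bool, what is visible of it) and "bbox" ([left, top, right, bottom] in pixels, round what is visible of it).
The state is a dict: "clock": time; "joint_pos": joint angles; "joint_vel": joint speeds; "tau": joint torques, N m; "eef_pos": TCP position; "tool_rot": TCP orientation; "ft_force": force on the tool from outside, world axes, zero at the start; "ft_torque": the same for the moment, N m; "grip_width": finger opening in m; "grasp_force": force on a finger pad.
Only numpy, scipy, OpenCV 4.12 (cv2) and the standard library are available. Lean on these libraries where they do the work, as an engineer would, in place of code of your own. Each camera call takes 0.05 s, during which the arm holds its last target. There are 200 camera calls.

## Working session

There is one attempt and no reset: what is moved stays moved. The work goes in short steps, Python scripts to look and compute and a tool call to move; the robot and the scene stay as the last step left them, time stands still between calls to the robot, and variables do not carry over. Pictures are saved under pics/ and viewed, at most 10 in all, crops included, and the job is handed in when it is done.

Besides the shell and the picture viewer there is one more tool, called after "Emit:" in YAML: its name, and indented under it one key for each argument. drive_tool: Moves the arm, as the interface text tells. Its arguments: {"type":"object","properties":{"increments":{"type":"array"}},"required":["increments"]}

```bash
mkdir -p pics
cat > h.py <<'E'
import numpy as np, cv2
from workcell import get_obs, camera, job_done, silhouettes
def save(p,name): cv2.imwrite('pics/'+name,p['image'][:,:,::-1])
def proj(p,X):
    X=np.atleast_2d(X); c=X@p['view'][:3,:3].T+p['view'][:3,3]; q=c@p['K'].T; return q[:,:2]/q[:,2:]
def ray(p,uv):
    R=p['view'][:3,:3]; t=p['view'][:3,3]; d=R.T@np.linalg.solve(p['K'],[uv[0],uv[1],1]); return -R.T@t,d
def onz(p,uv,z):
    o,d=ray(p,uv); return o+d*(z-o[2])/d[2]
def cen(m):
    ys,xs=np.nonzero(m); return xs.mean(),ys.mean()
E
python3 - <<'E'
from h import *
print(get_obs())
for n in ['scene','side']:
    p=camera(n); save(p,n+'0.png'); print(n,p['K'][0,0],np.linalg.inv(p['view'])[:3,3])
    for q in ['pliers','collar','stand','rest','lid_stack','espresso_cup','honey','card_sign']:
        for r in silhouettes(q,p)[:2]: print(q,round(r['conf'],2),r['bbox'],np.round(cen(r['region'])))
E
```

```text
{'clock': 0.0, 'joint_pos': array([1.40667220e-05, 2.41433417e-01, 3.71051636e-03, 1.33522096e+00,
       1.42711805e-05, 1.57079001e+00]), 'joint_vel': array([-0.00061062, -0.00085882, -0.00069323,  0.00034989, -0.00077574,
       -0.00013963]), 'tau': array([ 5.50268451e-04, -3.72315860e+01,  2.52406776e+01,  1.67737965e-02,
        2.29149265e-05,  1.14679995e-05]), 'eef_pos': array([4.99352146e-01, 1.13555511e-05, 2.30397542e-01]), 'tool_rot': array([ 0.70709917,  0.70711357, -0.00075422, -0.00076431]), 'ft_force': array([0.37436788, 0.0143597 , 0.38328864]), 'ft_torque': array([-0.02852294, -0.05086963,  0.00297472]), 'grasp_force': 0.0, 'grip_width': 0.08559172154148562}
scene 433.0041829568566 [ 0.05575357 -0.44261683  0.77659941]
pliers 0.93 [235.3, 175.5, 313.8, 223.3] [276. 200.]
collar 0.87 [372.3, 263.0, 400.5, 287.2] [382. 277.]
stand 0.75 [360.4, 200.5, 425.2, 320.9] [391. 264.]
stand 0.72 [361.9, 346.9, 405.8, 406.0] [381. 374.]
rest 0.78 [236.7, 184.8, 290.4, 225.6] [262. 202.]
rest 0.72 [231.8, 176.2, 315.2, 219.8] [277. 199.]
lid_stack 0.77 [309.2, 211.3, 345.8, 249.2] [328. 230.]
espresso_cup 0.62 [256.0, 151.5, 281.3, 180.7] [268. 165.]
honey 0.97 [357.8, 347.7, 405.0, 405.0] [381. 374.]
card_sign 0.89 [428.8, 280.1, 475.9, 317.1] [451. 299.]
side 523.2433933508531 [0.45016042 0.99400058 0.67080563]
pliers 0.76 [273.1, 275.0, 323.8, 348.6] [292. 305.]
collar 0.61 [256.8, 258.7, 293.5, 287.5] [277. 271.]
stand 0.59 [280.8, 145.7, 325.9, 237.1] [301. 207.]
rest 0.87 [261.1, 308.7, 328.1, 362.4] [293. 333.]
lid_stack 0.66 [257.1, 260.5, 297.2, 287.7] [277. 272.]
espresso_cup 0.8 [223.2, 329.3, 268.1, 369.6] [248. 349.]
honey 0.73 [271.7, 278.1, 324.1, 347.3] [292. 305.]
honey 0.72 [349.3, 170.4, 373.7, 212.2] [359. 192.]
card_sign 0.49 [272.3, 175.6, 284.7, 213.4] [278. 196.]
```

Run:
```python
import cv2
a=cv2.imread('pics/scene0.png')[130:430,200:500]; b=cv2.imread('pics/side0.png')[120:400,190:410]
cv2.imwrite('pics/a.png',cv2.resize(a,(600,600),interpolation=cv2.INTER_CUBIC))
cv2.imwrite('pics/b.png',cv2.resize(b,None,fx=2.1,fy=2.1,interpolation=cv2.INTER_CUBIC))
```

```text
(no output)
```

View pics/a.png

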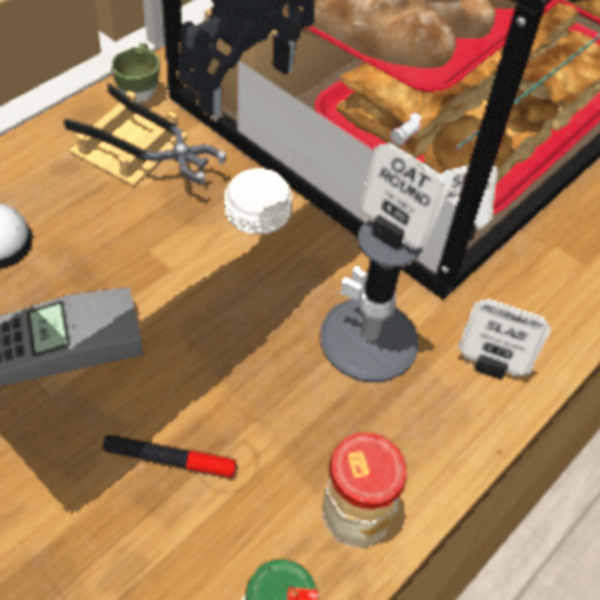

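View pics/b.png

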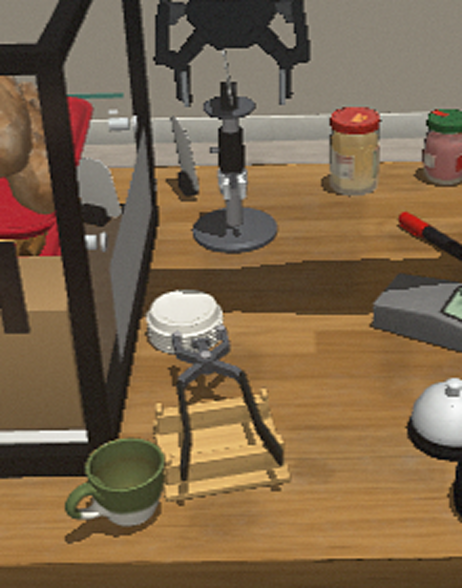

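The scene view shows the pliers on the rest at about (290,207), with the jaws pointing towards the collar. The collar's ears are at about (377,270), pointing back at the pliers. In the side view the hinge is near (288,288), with the cup and the glass case close by.

Run:
```python
from h import *
s=camera('scene');d=camera('side');w=camera('wrist')
A=lambda x,y:(200+x/2,130+y/2); B=lambda x,y:(190+x/2.1,120+y/2.1)
def tri(a,b):
    o,u=ray(s,a);q,v=ray(d,b);u/=np.linalg.norm(u);v/=np.linalg.norm(v)
    t=np.linalg.lstsq(np.c_[u,-v],q-o,rcond=None)[0];x,y=o+u*t[0],q+v*t[1];return np.round((x+y)/2,4),np.linalg.norm(x-y).round(4)
print('hinge',tri(A(183,152),B(206,355)),onz(s,A(183,152),.039),onz(d,B(206,355),.039))
print('tails R',onz(s,A(67,123),.043),onz(d,B(280,460),.043))
print('tails L',onz(s,A(110,88),.043),onz(d,B(185,477),.043))
print('collar',onz(s,A(376,297),.075),onz(d,B(232,184),.075))
print('ears',onz(s,A(350,280),.075),onz(d,B(232,184),.075))
print('disc',onz(s,A(369,340),.013),onz(d,B(235,229),.013))
print('lid',onz(s,A(259,190),.034),'cup',onz(s,A(135,60),.055),onz(d,B(125,463),.055),'wristcam',np.linalg.inv(w['view']).round(3).tolist())
print(proj(s,[0.62,.27,0]),proj(s,[0.62,.27,.4]))
```

```text
hinge (array([0.5308, 0.1383, 0.042 ]), np.float64(0.0007)) [0.53318837 0.1407335  0.039     ] [0.53087374 0.13441493 0.039     ]
tails R [0.4593433  0.27440534 0.043     ] [0.46009683 0.29056283 0.043     ]
tails L [0.53960606 0.29068708 0.043     ] [0.53892762 0.30904872 0.043     ]
collar [ 0.51426643 -0.17436344  0.075     ] [ 0.51329438 -0.15312114  0.075     ]
ears [ 0.51131592 -0.14243462  0.075     ] [ 0.51329438 -0.15312114  0.075     ]
disc [ 0.50697342 -0.18154072  0.013     ] [ 0.51248881 -0.15485862  0.013     ]
lid [0.55955142 0.03608989 0.034     ] cup [0.59073708 0.3009136  0.055     ] [0.58819305 0.30397175 0.055     ] wristcam [[1.0, 0.0, 0.0, 0.499], [0.0, -0.953, -0.302, 0.078], [-0.0, 0.302, -0.953, 0.375], [0.0, 0.0, 0.0, 1.0]]
[[284.61412519 176.67177708]] [[275.18054716  26.12669667]]
```

Emit:
drive_tool:
  increments:
    - [[2, 36, 0], [0, 0, 6], 1]
    - [[2, 38, 0], [0, 0, 6], 1]
    - [[3, 38, 0], [0, 0, 0], 1]
    - [[3, 38, 0], [0, 0, 0], 1]
    - [[2, 38, 0], [0, 0, 0], 1]
    - [[2, 38, 0], [0, 0, 0], 1]
    - [[0, 0, 0], [0, 0, 0], 1]
    - [[0, 0, 0], [0, 0, 0], 1]

```text
clock: 1.72
eef_pos: [0.5136, 0.228, 0.2307]
tool_rot: [0.628, 0.778, -0.0, -0.0]
ft_force: [0.0, -0.7, 0.4]
grip_width: 0.0855
grasp_force: 0.0
```

Run:
```python
from h import *
p=camera('wrist'); save(p,'w1.png'); o=get_obs(); print(o['eef_pos'],o['tool_rot'],o['clock'],o['ft_force'])
for q in ['pliers','rest']:
    for r in silhouettes(q,p)[:1]: print(q,r['conf'],r['bbox'],cen(r['region']))
```

```text
[0.51363401 0.22648655 0.23086586] [ 6.28600372e-01  7.77728253e-01 -5.79702525e-04 -2.02876476e-05] 1.7667 [ 0.04199583 -0.35576005  0.01620498]
pliers 0.59 [268.9, 142.8, 366.1, 331.1] (np.float64(317.0400329037565), np.float64(246.77433506992048))
rest 0.97 [270.4, 151.1, 376.9, 245.9] (np.float64(320.859747204667), np.float64(197.42258142926593))
```

View pics/w1.png

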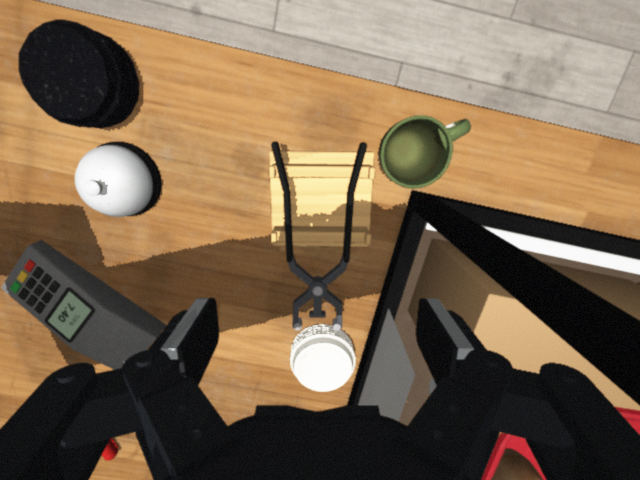

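The wrist view shows the hinge at (318,291), the tails at (277,145) and (362,146), and the noses at (297,322) and (337,324). The pliers sit centred on the rest, and the jaw tips are right above the lid edge.

Run:
```python
from h import *
p=camera('wrist'); g=cv2.cvtColor(p['image'],cv2.COLOR_RGB2HSV)
r=silhouettes('rest',p)[0]
# handle rows: dark pixels
dark=(p['image'].max(2)<60)
for v in range(150,262,12):
    xs=np.nonzero(dark[v,262:372])[0]+262
    if len(xs)<2: continue
    gaps=np.nonzero(np.diff(xs)>15)[0]
    L=xs[xs<318];R=xs[xs>318]
    if len(L) and len(R):
        a=onz(p,(L.min()-.5,v),.048);b=onz(p,(R.max()+.5,v),.048); print(v,L.min(),L.max(),R.min(),R.max(),a[:2].round(4),b[:2].round(4),((a+b)/2)[:2].round(4),np.linalg.norm(a-b).round(4))
for n,uv,z in [('hinge',(318,291),.045),('noseL',(337,322),.046),('noseR',(297,321),.046),('tL',(362,146),.048),('tR',(277,146),.048)]: print(n,onz(p,uv,z).round(4))
c,sz,ang=cv2.minAreaRect(np.argwhere(r['region'])[:,::-1].astype(np.int32)); print(c,sz,ang,onz(p,c,.02))
print('tcp proj',proj(p,[.5136,.2265,.231]),'cam',np.linalg.inv(p['view'])[:3,3])
c=camera('side')
for n,uv in [('pl',(288,289))]: print(onz(c,uv,.045))
```

```text
150 274 280 358 363 [0.4618 0.2736] [0.5436 0.291 ] [0.5027 0.2823] 0.0836
162 277 283 354 360 [0.4664 0.2634] [0.5435 0.2798] [0.505  0.2716] 0.0789
174 280 286 352 357 [0.4711 0.253 ] [0.5435 0.2683] [0.5073 0.2607] 0.074
186 284 287 350 353 [0.4768 0.2425] [0.5425 0.2565] [0.5097 0.2495] 0.0671
198 285 289 348 352 [0.4799 0.2313] [0.5443 0.2449] [0.5121 0.2381] 0.0659
210 286 290 347 352 [0.483  0.2197] [0.5472 0.2334] [0.5151 0.2265] 0.0656
222 286 291 346 351 [0.4852 0.2078] [0.5491 0.2213] [0.5171 0.2145] 0.0654
234 286 291 345 350 [0.4874 0.1955] [0.5511 0.209 ] [0.5192 0.2023] 0.0651
246 287 292 344 350 [0.4907 0.1832] [0.5541 0.1966] [0.5224 0.1899] 0.0648
258 288 295 341 348 [0.494  0.1706] [0.5551 0.1836] [0.5246 0.1771] 0.0625
hinge [0.5327 0.1391 0.045 ]
noseL [0.5608 0.1071 0.046 ]
noseR [0.5176 0.0992 0.046 ]
tL [0.5413 0.2942 0.048 ]
tR [0.4643 0.2779 0.048 ]
(321.5, 195.5) (95.0, 105.0) 90.0 [0.51589534 0.23591307 0.02      ]
tcp proj [[317.88324209 299.22944546]] cam [0.49733835 0.30165758 0.37504969]
[0.5303078  0.14241047 0.045     ]
```

Emit:
drive_tool:
  increments:
    - [[1, 1, -36], [0, 0, 0], 1]
    - [[0, 0, -38], [0, 0, 0], 1]
    - [[0, 0, -38], [0, 0, 0], 1]
    - [[0, 0, -38], [0, 0, 0], 1]
    - [[0, 0, -34], [0, 0, 0], 1]
    - [[0, 0, -20], [0, 0, 0], 1]
    - [[0, 0, -14], [0, 0, 0], 1]
    - [[0, 0, 0], [0, 0, 0], 1]

```text
clock: 2.68
eef_pos: [0.5124, 0.2246, 0.0098]
tool_rot: [0.63, 0.777, -0.003, -0.002]
ft_force: [-0.8, 0.3, -1.3]
grip_width: 0.0854
grasp_force: 0.0
```

Emit:
drive_tool:
  increments:
    - [[0, 0, 0], [0, 0, 0], 0.92]
    - [[0, 0, 0], [0, 0, 0], 0.86]
    - [[0, 0, 0], [0, 0, 0], 0.8]
    - [[0, 0, 0], [0, 0, 0], 0.76]
    - [[0, 0, 0], [0, 0, 0], 0.76]
    - [[0, 0, 0], [0, 0, 0], 0.76]

```text
clock: 3.18
eef_pos: [0.5167, 0.2275, 0.0159]
tool_rot: [0.629, 0.777, 0.002, 0.001]
ft_force: [-0.4, -0.4, 5.7]
grip_width: 0.0653
grasp_force: 9.7
```

Run:
```python
from h import *
p=camera('wrist'); save(p,'w2.png'); o=get_obs(); print(o['eef_pos'],o['grip_width'],o['grasp_force'],o['ft_force'],o['ft_torque'])
```

```text
[0.51670189 0.22749977 0.01586155] 0.06478075830685612 9.701097160577774 [ 0.87696397 -0.63967057  5.67597731] [-0.24220828  0.27499747  0.01252392]
```

View pics/w2.png

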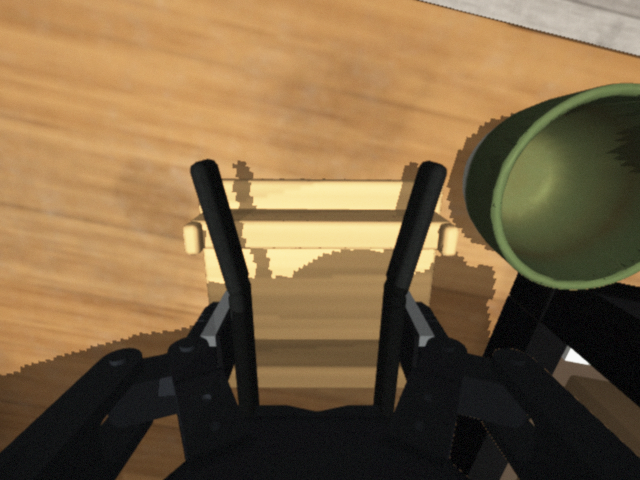

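Emit:
drive_tool:
  increments:
    - [[0, 0, 0], [0, 0, 0], 1]
    - [[0, 0, 0], [0, 0, 0], 1]
    - [[0, 0, 0], [0, 0, 0], 1]
    - [[0, 0, 38], [0, 0, 0], 1]
    - [[0, 0, 40], [0, 0, 0], 1]
    - [[0, 0, 40], [0, 0, 0], 1]
    - [[0, 0, 40], [0, 0, 0], 1]
    - [[0, -38, 20], [0, 0, 0], 1]

```text
clock: 3.9
eef_pos: [0.5176, 0.1955, 0.1963]
tool_rot: [0.627, 0.779, 0.005, 0.002]
ft_force: [2.2, -0.6, 0.8]
grip_width: 0.0852
grasp_force: 0.0
```

Emit:
drive_tool:
  increments:
    - [[0, -40, 0], [0, 0, 0], 1]
    - [[0, -40, 0], [0, 0, 0], 1]
    - [[0, -40, 0], [0, 0, 0], 1]
    - [[0, -40, 0], [0, 0, 0], 1]
    - [[0, -30, 0], [0, 0, 0], 1]
    - [[0, 0, 0], [0, 0, 0], 1]
    - [[0, 0, 0], [0, 0, 0], 1]

```text
clock: 4.48
eef_pos: [0.5149, -0.0014, 0.1907]
tool_rot: [0.631, 0.776, 0.0, -0.0]
ft_force: [0.3, 0.5, -0.2]
grip_width: 0.0856
grasp_force: 0.0
```

Run:
```python
from h import *
import pickle
p=camera('wrist'); o=get_obs(); print(o['eef_pos'],np.linalg.inv(p['view'])[:3,3],proj(p,[.512,-.145,.075]))
pickle.dump(p,open('w3.pkl','wb'))
for q in ['collar','collar_seat','stand','ear_left','ear_right']:
    for r in silhouettes(q,p)[:1]: print(q,r['conf'],r['bbox'],cen(r['region']))
u,v=proj(p,[.512,-.15,.075])[0].astype(int)
u0=max(0,min(u-100,440));v0=max(0,min(v-75,330)); print(u0,v0)
cv2.imwrite('pics/w3.png',cv2.resize(p['image'][v0:v0+150,u0:u0+200,::-1],(800,600),interpolation=cv2.INTER_CUBIC))
```

```text
[ 5.14919717e-01 -1.96205264e-04  1.90674347e-01] [0.49845244 0.07518449 0.33462754] [[282.2983221  377.60587037]]
collar 0.9 [260.2, 361.3, 301.1, 408.8] (np.float64(280.57602339181284), np.float64(387.46198830409355))
collar_seat 0.77 [257.6, 365.0, 300.9, 406.7] (np.float64(280.51785714285717), np.float64(388.26190476190476))
stand 0.68 [239.6, 315.8, 334.1, 406.9] (np.float64(285.0438373570521), np.float64(357.053208386277))
ear_left 0.55 [284.4, 365.5, 299.5, 410.5] (np.float64(291.5090909090909), np.float64(386.9818181818182))
ear_right 0.7 [261.0, 367.6, 277.6, 404.1] (np.float64(270.4766584766585), np.float64(385.44471744471747))
181 307
```

View pics/w3.png

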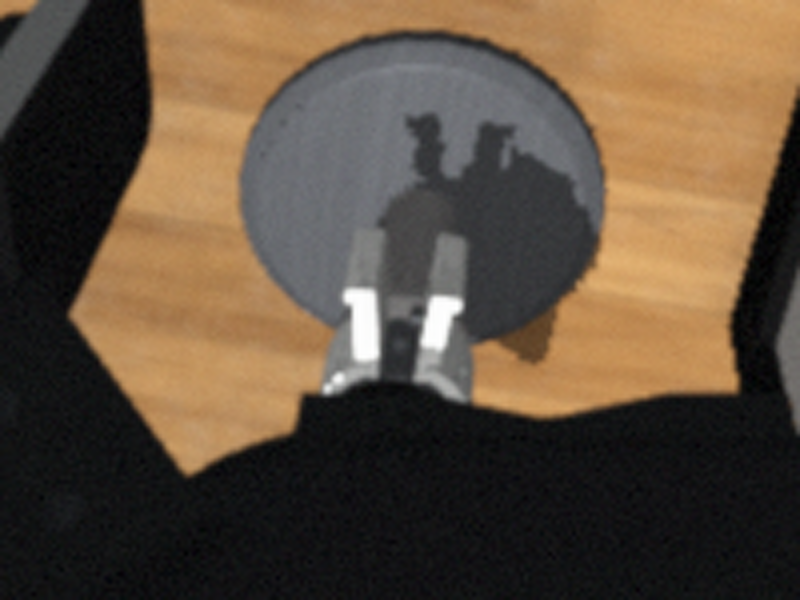

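The wrist crop shows both ears from above, with top outer ends at full-image pixels near (272,379.5) and (293,381.5). The base disc outline is clear around (287,354).

Run:
```python
from h import *
import pickle
from scipy.optimize import least_squares
p=pickle.load(open('w3.pkl','rb'))
F=lambda u,v:(181+u/4,307+v/4)
pts=[F(*a) for a in [(241,185),(262,110),(330,55),(425,32),(520,55),(577,110),(605,200),(600,245),(262,265),(300,312)]]
th=np.linspace(0,2*np.pi,200)
def res(c):
    P=[np.c_[c[0]+.052*np.cos(th),c[1]+.052*np.sin(th),th*0+z] for z in (0,.013)]
    h=cv2.convexHull(proj(p,np.vstack(P)).astype(np.float32))
    return [cv2.pointPolygonTest(h,tuple(map(float,q)),True) for q in pts]
s=least_squares(res,[.51,-.17],diff_step=1e-3); print('stand',s.x,np.round(s.fun,1))
for n,a in [('R lip outer',(345,290)),('R in',(382,290)),('L in',(430,296)),('L lip outer',(463,298)),('R root',(352,358)),('Rr',(380,358)),('Lr',(415,358)),('Lrr',(447,352)),('post?',(400,345))]: print(n,onz(p,F(*a),.086).round(4))
for k in ('scene','side'):
    c=camera(k); 
    for q in ['collar','ear_left','ear_right']:
        r=silhouettes(q,c)[:1]
        for x in r: print(k,q,x['conf'],cen(x['region']),onz(c,cen(x['region']),.08))
```

```text
stand [ 0.5165245  -0.17497544] [ 0.5 -0.8  1.   0.9  0.6  1.6  1.1  1.7  2.7  2.7]
R lip outer [ 0.4988 -0.1404  0.086 ]
R in [ 0.5068 -0.1387  0.086 ]
L in [ 0.5174 -0.1381  0.086 ]
L lip outer [ 0.5246 -0.1371  0.086 ]
R root [ 0.5033 -0.1582  0.086 ]
Rr [ 0.5095 -0.1569  0.086 ]
Lr [ 0.5171 -0.1553  0.086 ]
Lrr [ 0.5238 -0.1522  0.086 ]
post? [ 0.5132 -0.1525  0.086 ]
scene collar 0.64 (np.float64(381.32034632034635), np.float64(276.7792207792208)) [ 0.50453329 -0.16440197  0.08      ]
scene ear_left 0.44 (np.float64(378.40625), np.float64(267.4375)) [ 0.51799848 -0.14500643  0.08      ]
side collar 0.4 (np.float64(290.4762908324552), np.float64(306.3614330874605)) [0.51855231 0.24304413 0.08      ]
side ear_left 0.73 (np.float64(300.7279411764706), np.float64(206.50735294117646)) [ 0.5123335  -0.14937877  0.08      ]
side ear_right 0.51 (np.float64(305.0416666666667), np.float64(206.8125)) [ 0.50167596 -0.14722951  0.08      ]
```

Emit:
drive_tool:
  increments:
    - [[0, 38, 0], [0, 0, 0], 1]
    - [[0, 38, 0], [0, 0, 0], 1]
    - [[0, 38, 0], [0, 0, 0], 1]
    - [[0, 38, 0], [0, 0, 0], 1]
    - [[0, 38, 0], [0, 0, 0], 1]
    - [[0, 38, 0], [0, 0, 0], 1]
    - [[0, 0, 0], [0, 0, 0], 1]
    - [[0, 0, 0], [0, 0, 0], 1]

```text
clock: 5.85
eef_pos: [0.5146, 0.2301, 0.1903]
tool_rot: [0.628, 0.778, -0.0, 0.0]
ft_force: [0.9, 0.1, -0.2]
grip_width: 0.0855
grasp_force: 0.0
```

Run:
```python
from h import *
p=camera('wrist'); print(get_obs()['eef_pos'])
dark=(p['image'].max(2)<60)
c=proj(p,[.513,.23,.048])[0]; print(c)
M=[]
for y in np.arange(.19,.28,.012):
    u,v=proj(p,[.5146-(y-.2272)*.2,y,.048])[0]; v=int(v)
    xs=np.nonzero(dark[v])[0]; L=xs[(xs<u)&(xs>u-60)];R=xs[(xs>u)&(xs<u+60)]
    if len(L)and len(R):
        a=onz(p,(L.min()-.5,v),.048);b=onz(p,(R.max()+.5,v),.048); M.append((a+b)/2); print(((a+b)/2)[:2].round(4),np.linalg.norm(a-b).round(4))
M=np.array(M);k=np.polyfit(M[:,1],M[:,0],1);print(k,np.degrees(np.arctan(-k[0])),np.polyval(k,.227))
```

```text
[0.51464041 0.22858096 0.1903576 ]
[315.65395566 222.06760655]
[0.5231 0.1911] 0.0649
[0.5211 0.2025] 0.0651
[0.5185 0.2144] 0.0661
[0.5162 0.2271] 0.0661
[0.5141 0.2385] 0.0662
[0.5111 0.2503] 0.0679
[0.5088 0.2629] 0.0745
[0.5061 0.275 ] 0.0802
[-0.20293966  0.56208892] 11.471792364865426 0.5160216146068288
```

Emit:
drive_tool:
  increments:
    - [[1.5, -1, -36], [0, 0, 0], 1]
    - [[0, 0, -38], [0, 0, 0], 1]
    - [[0, 0, -38], [0, 0, 0], 1]
    - [[0, 0, -32], [0, 0, 0], 1]
    - [[0, 0, -20], [0, 0, 0], 1]
    - [[0, 0, -13], [0, 0, 0], 1]
    - [[0, 0, 0], [0, 0, 0], 1]
    - [[0, 0, 0], [0, 0, 0], 0.92]

```text
clock: 6.57
eef_pos: [0.5162, 0.2253, 0.0133]
tool_rot: [0.63, 0.776, -0.001, -0.0]
ft_force: [-0.0, 0.3, 0.3]
grip_width: 0.0788
grasp_force: 0.0
```

Emit:
drive_tool:
  increments:
    - [[0, 0, 0], [0, 0, 0], 0.86]
    - [[0, 0, 0], [0, 0, 0], 0.8]
    - [[0, 0, 1], [0, 0, 0], 0.76]
    - [[0, 0, 1], [0, 0, 0], 0.76]
    - [[0, 0, 0], [0, 0, 0], 0.76]

```text
clock: 6.98
eef_pos: [0.5169, 0.2273, 0.0166]
tool_rot: [0.629, 0.777, 0.001, 0.0]
ft_force: [0.3, 0.3, -1.8]
grip_width: 0.0649
grasp_force: 8.8
```

Emit:
drive_tool:
  increments:
    - [[0, 0, 4], [0, 0, 0], 0.76]
    - [[0, 0, 8], [0, 0, 0], 0.76]
    - [[0, 0, 12], [0, 0, 0], 0.76]
    - [[0, 0, 12], [0, 0, 0], 0.76]
    - [[0, 0, 8], [0, 0, 0], 0.76]
    - [[0, 0, 4], [0, 0, 0], 0.76]
    - [[0, 0, 0], [0, 0, 0], 0.76]

```text
clock: 7.57
eef_pos: [0.5174, 0.2276, 0.0651]
tool_rot: [0.629, 0.777, 0.001, 0.001]
ft_force: [-0.7, 0.2, -0.7]
grip_width: 0.0651
grasp_force: 8.8
```

Run:
```python
from h import *
o=get_obs(); print(o['eef_pos'],o['tool_rot'],o['grip_width'],o['grasp_force'],o['ft_force'],o['ft_torque'])
p=camera('side');q=camera('wrist')
c=p['image'][240:360,220:380,::-1]; w=q['image'][130:430,160:480,::-1]
cv2.imwrite('pics/c1.png',np.hstack([cv2.resize(c,(400,300),interpolation=cv2.INTER_CUBIC),w]))
```

```text
[0.51735887 0.22758188 0.06513875] [6.29285139e-01 7.77173431e-01 1.15471188e-03 5.82388321e-04] 0.06512748415122259 8.840234577655792 [-0.66847127  0.23208391 -0.66916852] [-0.02194404 -0.01873525  0.05652309]
```

View pics/c1.png

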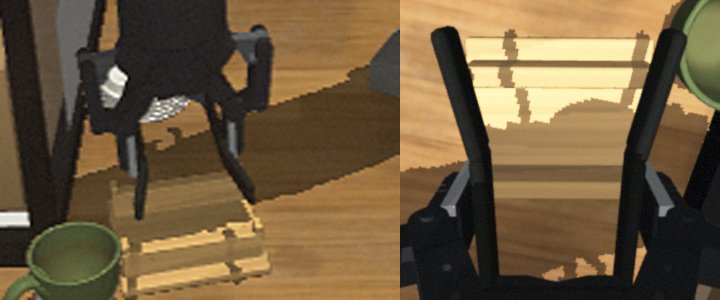

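Emit:
drive_tool:
  increments:
    - [[-2, -16, 0], [0, 0, 0], 0.76]
    - [[-3, -28, 0], [0, 0, 0], 0.76]
    - [[-3, -32, 0], [0, 0, -1.5], 0.76]
    - [[-3, -34, 0], [0, 0, -1.5], 0.76]
    - [[-3, -34, -2], [0, 0, -1.5], 0.76]
    - [[-3, -30, -4], [0, 0, -1.5], 0.76]
    - [[-3, -22, -4], [0, 0, 0], 0.76]
    - [[-2, -13, -2], [0, 0, 0], 0.76]

```text
clock: 8.33
eef_pos: [0.4924, 0.0149, 0.0505]
tool_rot: [0.67, 0.742, -0.001, -0.001]
ft_force: [-2.0, 0.8, -1.0]
grip_width: 0.0651
grasp_force: 8.8
```

Emit:
drive_tool:
  increments:
    - [[0, 0, 0], [0, 0, 0], 0.76]
    - [[0, 0, 0], [0, 0, 0], 0.76]
    - [[0, 0, 0], [0, 0, 0], 0.76]

```text
clock: 8.58
eef_pos: [0.4943, 0.0182, 0.0515]
tool_rot: [0.669, 0.743, -0.0, -0.0]
ft_force: [0.1, 0.6, -2.2]
grip_width: 0.0655
grasp_force: 8.8
```

Run:
```python
from h import *
o=get_obs(); print(o['eef_pos'],o['tool_rot'],o['grip_width'],o['ft_force'],o['ft_torque'])
p=camera('scene');q=camera('side'); save(p,'s4.png');save(q,'d4.png')
print(proj(p,[.51,-.13,.075]),proj(q,[.51,-.13,.075]))
f=lambda im,c,s:cv2.resize(im[int(c[1])-35:int(c[1])+35,int(c[0])-45:int(c[0])+45,::-1],(400,311),interpolation=cv2.INTER_CUBIC)
for c,k in ((p,'p'),(q,'q')):
    u=proj(c,[.51,-.11,.075])[0]; print(k,u.astype(int)-[45,35])
cv2.imwrite('pics/c2.png',np.hstack([f(p['image'],proj(p,[.51,-.11,.075])[0],0),f(q['image'],proj(q,[.51,-.11,.075])[0],0)]))
```

```text
[0.49429772 0.0182409  0.05149469] [ 6.69186961e-01  7.43094026e-01 -1.98080283e-05 -2.81798493e-04] 0.06551879146241252 [ 0.07766131  0.59580301 -2.22649649] [-0.02257372  0.02017639  0.05317271]
[[369.9917221  266.80552025]] [[301.52732667 211.98937849]]
p [317 226]
q [256 180]
```

View pics/c2.png

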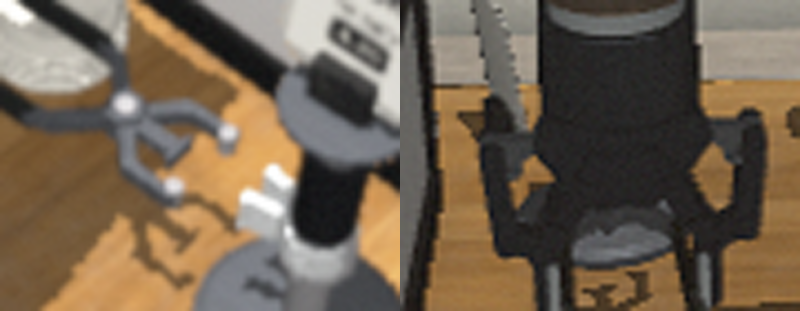

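The scene crop shows the nose pins at about (368,255) and (356,268), just short of the white ears at about (379,264) and (373,269). They are roughly lined up. The side view is blocked by the gripper.

Run:
```python
from h import *
p=camera('scene'); F=lambda u,v:(317+u/4.444,226+v/4.444)
for n,a,z in [('noseL',(228,126),.082),('noseR',(173,183),.082),('hinge',(125,103),.084),('earL end in-top',(268,172),.086),('earR end',(243,193),.086),('earR end outer bottom',(240,222),.064)]: print(n,onz(p,F(*a),z).round(4))
for n,X in [('noseL',[.5286,-.114,.082]),('noseR',[.4872,-.1182,.082]),('hinge',[.5034,-.0712,.084]),('earL lip outer',[.5246,-.1371,.086]),('L in',[.5174,-.1381,.086]),('R in',[.5068,-.1387,.086]),('R out',[.4988,-.1404,.086]),('Rbot',[.4988,-.1404,.064])]:
    print(n,((proj(p,X)[0]-[317,226])*4.444).round(0))
```

```text
noseL [ 0.5272 -0.109   0.082 ]
noseR [ 0.484  -0.1143  0.082 ]
hinge [ 0.5009 -0.0675  0.084 ]
earL end in-top [ 0.5176 -0.1415  0.086 ]
earR end [ 0.5004 -0.1416  0.086 ]
earR end outer bottom [ 0.5011 -0.1422  0.064 ]
noseL [238. 130.]
noseR [184. 184.]
hinge [134. 105.]
earL lip outer [271. 158.]
L in [262. 168.]
R in [248. 181.]
R out [239. 193.]
Rbot [234. 222.]
```

Emit:
drive_tool:
  increments:
    - [[2, 0, 0], [0, 0, 0], 0.76]
    - [[1.5, -6, 0], [0, 0, 0], 0.76]
    - [[1, -7, 0], [0, 0, 0], 0.76]
    - [[0, -3, 0], [0, 0, 0], 0.76]
    - [[0, 0, 0], [0, 0, 0], 0.76]
    - [[0, 0, 0], [0, 0, 0], 0.76]

```text
clock: 9.23
eef_pos: [0.4989, 0.0017, 0.0517]
tool_rot: [0.669, 0.743, -0.0, -0.0]
ft_force: [-0.5, 0.0, -1.2]
grip_width: 0.0649
grasp_force: 8.8
```

Run:
```python
from h import *
o=get_obs(); print(o['eef_pos'],o['grip_width'],o['ft_force'],o['ft_torque'])
p=camera('scene')
cv2.imwrite('pics/c3.png',cv2.resize(p['image'][232:292,340:420,::-1],(800,600),interpolation=cv2.INTER_CUBIC))
```

```text
[0.49893315 0.00172013 0.05167683] 0.06491383979346503 [-0.4588233   0.00150205 -1.22494814] [ 0.02770784  0.01625724 -0.05248833]
```

View pics/c3.png

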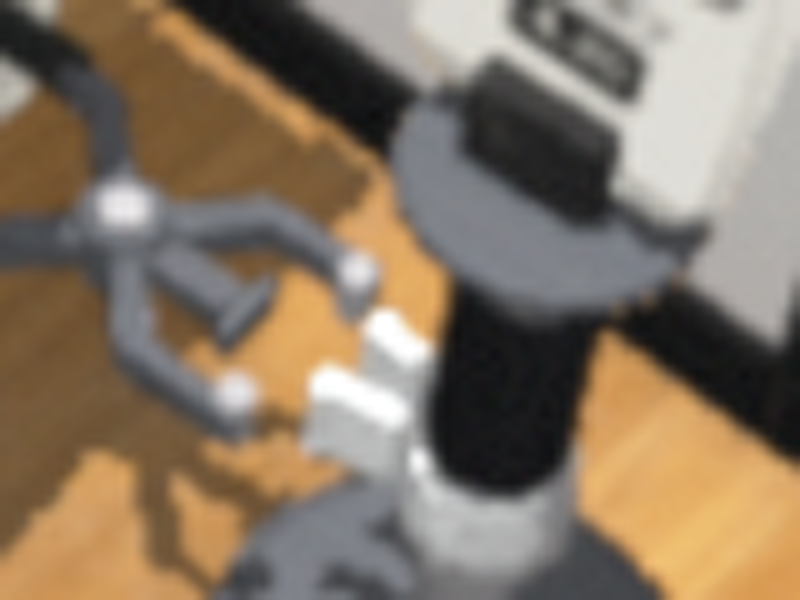

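The scene crop shows the nose pin tops at about (375.8,258.8) and (363.6,271), and the ear top ends at about (378,264) and (372.5,270). The jaws are open and square to the ears.

Run:
```python
from h import *
p=camera('scene'); F=lambda u,v:(340+u/10,232+v/10)
W={n:onz(p,F(*a),z) for n,a,z in [('noseL',(358,266),.082),('noseR',(236,387),.082),('hinge',(125,203),.084),('eLi',(365,325),.086),('eLo',(388,308),.086),('eRi',(342,368),.086),('eRo',(308,388),.086),('rootLo',(435,348),.086),('rootRo',(400,425),.086)]}
for k,v in W.items(): print(k,v.round(4))
m=(W['noseL']+W['noseR'])/2; e=(W['eLi']+W['eLo']+W['eRi']+W['eRo'])/4; h=W['hinge']
d=(m-h)[:2]; d/=np.linalg.norm(d); n=np.array([-d[1],d[0]]); print(m,e,'heading',np.degrees(np.arctan2(*d[::-1])),'along',(e-m)[:2]@d,'lat(+ =pliers left)',(e-m)[:2]@n)
```

```text
noseL [ 0.53   -0.1271  0.082 ]
noseR [ 0.4888 -0.1309  0.082 ]
hinge [ 0.506  -0.0838  0.084 ]
eLi [ 0.5169 -0.14    0.086 ]
eLo [ 0.5235 -0.1403  0.086 ]
eRi [ 0.5053 -0.144   0.086 ]
eRo [ 0.4966 -0.1427  0.086 ]
rootLo [ 0.5227 -0.1535  0.086 ]
rootRo [ 0.503  -0.1613  0.086 ]
[ 0.5094022  -0.12900847  0.082     ] [ 0.51055616 -0.14177312  0.086     ] heading -85.7109086110884 along 0.012815196270569021 lat(+ =pliers left) 0.00019607548641908265
```

Emit:
drive_tool:
  increments:
    - [[0.3, -3, 0], [0, 0, 0], 0.76]
    - [[0.4, -4, 0], [0, 0, 0], 0.76]
    - [[0.4, -4, 0], [0, 0, 0], 0.76]
    - [[0.3, -3, 0], [0, 0, 0], 0.76]
    - [[0, 0, 0], [0, 0, 0], 0.76]
    - [[0, 0, 0], [0, 0, 0], 0.76]

```text
clock: 9.83
eef_pos: [0.5005, -0.0121, 0.0517]
tool_rot: [0.669, 0.743, 0.0, -0.0]
ft_force: [0.1, -1.1, -1.7]
grip_width: 0.0652
grasp_force: 8.9
```

Emit:
drive_tool:
  increments:
    - [[0.3, -3, 0], [0, 0, 0], 0.76]
    - [[0.1, -1, 0], [0, 0, 0], 0.76]
    - [[0, 0, 0], [0, 0, 0], 0.76]
    - [[0, 0, 0], [0, 0, 0], 0.76]

```text
clock: 10.17
eef_pos: [0.5008, -0.0159, 0.0517]
tool_rot: [0.669, 0.743, 0.0, -0.0]
ft_force: [-0.1, 0.0, -2.4]
grip_width: 0.0648
grasp_force: 8.8
```

Emit:
drive_tool:
  increments:
    - [[0, -1, 0], [0, 0, 0], 0.76]
    - [[0, 0, 0], [0, 0, 0], 0.76]
    - [[0, 0, 0], [0, 0, 0], 0.76]

```text
clock: 10.42
eef_pos: [0.5008, -0.0168, 0.0517]
tool_rot: [0.669, 0.743, -0.0, -0.0]
ft_force: [0.1, -0.5, -2.2]
grip_width: 0.0653
grasp_force: 8.8
```

Run:
```python
from h import *
o=get_obs(); print(o['eef_pos'],o['grip_width'],o['ft_force'],o['ft_torque'])
p=camera('scene')
cv2.imwrite('pics/c4.png',cv2.resize(p['image'][232:292,340:420,::-1],(800,600),interpolation=cv2.INTER_CUBIC))
```

```text
[ 0.50077745 -0.01684519  0.0517104 ] 0.06528609081908883 [ 0.13135454 -0.46966859 -2.15044591] [0.04026163 0.02248204 0.00465538]
```

View pics/c4.png

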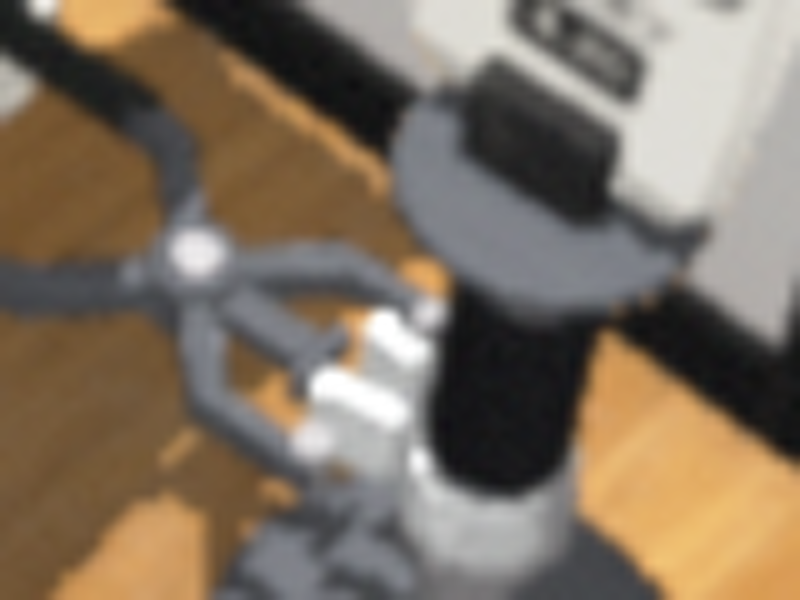

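The noses now straddle both ears at about (383,263) and (371,276). The depth stop, at about (371,267), is just short of the ear ends. I'll creep in, watching the force.

Emit:
drive_tool:
  increments:
    - [[0.1, -1, 0], [0, 0, 0], 0.76]
    - [[0, 0, 0], [0, 0, 0], 0.76]
    - [[0.1, -1, 0], [0, 0, 0], 0.76]
    - [[0, 0, 0], [0, 0, 0], 0.76]
    - [[0, 0, 0], [0, 0, 0], 0.76]

```text
clock: 10.88
eef_pos: [0.501, -0.0189, 0.0517]
tool_rot: [0.669, 0.743, 0.0, -0.0]
ft_force: [-0.1, 0.1, -1.6]
grip_width: 0.0651
grasp_force: 8.8
```

Emit:
drive_tool:
  increments:
    - [[0.1, -1, 0], [0, 0, 0], 0.76]
    - [[0, 0, 0], [0, 0, 0], 0.76]
    - [[0, 0, 0], [0, 0, 0], 0.76]

```text
clock: 11.13
eef_pos: [0.5011, -0.0198, 0.0517]
tool_rot: [0.669, 0.743, 0.0, -0.0]
ft_force: [-0.2, 0.6, -2.2]
grip_width: 0.0651
grasp_force: 8.9
```

Emit:
drive_tool:
  increments:
    - [[0.1, -0.8, 0], [0, 0, 0], 0.76]
    - [[0, 0, 0], [0, 0, 0], 0.76]
    - [[0, 0, 0], [0, 0, 0], 0.76]

```text
clock: 11.38
eef_pos: [0.5012, -0.02, 0.0517]
tool_rot: [0.669, 0.743, 0.001, -0.0]
ft_force: [0.4, 4.0, -1.3]
grip_width: 0.065
grasp_force: 9.4
```

Emit:
drive_tool:
  increments:
    - [[0.1, -0.8, 0], [0, 0, 0], 0.76]
    - [[0, 0, 0], [0, 0, 0], 0.76]
    - [[0, 0, 0], [0, 0, 0], 0.76]

```text
clock: 11.63
eef_pos: [0.5013, -0.0202, 0.0517]
tool_rot: [0.669, 0.744, 0.001, -0.001]
ft_force: [-0.5, 6.0, -0.1]
grip_width: 0.0654
grasp_force: 9.9
```

Emit:
drive_tool:
  increments:
    - [[-0.1, 1, 0], [0, 0, 0], 0.76]
    - [[-0.1, 0.8, 0], [0, 0, 0], 0.76]
    - [[0, 0, 0], [0, 0, 0], 0.76]
    - [[0, 0, 0], [0, 0, 0], 0.76]

```text
clock: 11.97
eef_pos: [0.5012, -0.02, 0.0518]
tool_rot: [0.669, 0.743, -0.0, 0.0]
ft_force: [-0.9, 0.7, -1.0]
grip_width: 0.0649
grasp_force: 9.0
```

Run:
```python
from h import *
o=get_obs(); print(o['eef_pos'],o['grip_width'],o['ft_force'],o['ft_torque'])
p=camera('scene')
cv2.imwrite('pics/c5.png',cv2.resize(p['image'][232:292,340:420,::-1],(800,600),interpolation=cv2.INTER_CUBIC))
```

```text
[ 0.50121078 -0.01997605  0.05176819] 0.06487095689374646 [-0.85176397  0.68812825 -1.0300015 ] [ 0.23736989 -0.05371712  0.04444798]
```

View pics/c5.png

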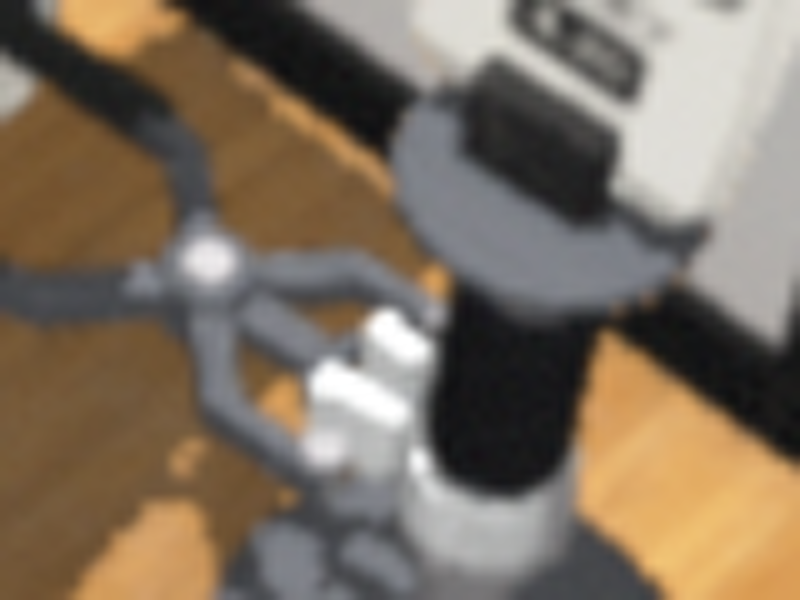

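Emit:
drive_tool:
  increments:
    - [[-0.1, 0.7, 0.7], [0, 0, 0], 0.73]
    - [[0, 0.4, 0.7], [0, 0, 0], 0.7]
    - [[0, 0.3, 0.6], [0, 0, 0], 0.67]
    - [[0, 0.2, 0.5], [0, 0, 0], 0.64]
    - [[0, 0.3, 0.4], [0, 0, 0], 0.61]
    - [[0, 0, 0], [0, 0, 0], 0.61]
    - [[0, 0, 0], [0, 0, 0], 0.61]

```text
clock: 12.6
eef_pos: [0.501, -0.0177, 0.0546]
tool_rot: [0.669, 0.743, 0.0, -0.0]
ft_force: [0.3, 1.2, -0.3]
grip_width: 0.0525
grasp_force: 11.0
```

Run:
```python
from h import *
for i in range(3):
    p=camera('scene'); o=get_obs(); print(o['eef_pos'],o['grip_width'],o['grasp_force'],o['ft_force'],o['ft_torque'])
for q in ['ear_left','ear_right','pliers','collar']:
    r=silhouettes(q,p)[:1]
    for x in r: print(q,x['conf'],x['bbox'],cen(x['region']))
im=p['image']; 
# nose pin tops / hinge: bright neutral blobs
g=im.min(2); 
for n,z,y in [('hinge',.084,-.105),('noseR',.082,-.149),('noseL',.082,-.147)]:
    X=[.505 if n=='hinge' else (.494 if n=='noseR' else .529),y,z]; u,v=proj(p,X)[0].astype(int); s=g[v-6:v+7,u-6:u+7]; i=np.unravel_index(s.argmax(),s.shape); print(n,(u,v),(u-6+i[1],v-6+i[0]),s.max())
```

```text
[ 0.50097191 -0.01767879  0.05460712] 0.052481496439148206 10.972026768140495 [-0.64313791  0.56157829 -1.63104525] [0.31346178 0.01750777 0.02392293]
[ 0.50095835 -0.01768456  0.05456852] 0.05192252361226426 10.980412981007248 [ 0.34466973  1.79713184 -2.30357441] [ 0.28797795 -0.04355325 -0.00966096]
[ 0.50094431 -0.01768866  0.05456397] 0.05208286572458643 10.988200949504972 [-0.05005862  1.15774196 -0.96717525] [0.32829839 0.01315695 0.04589962]
ear_left 0.51 [254.3, 151.9, 281.2, 181.8] (np.float64(267.587890625), np.float64(164.91796875))
ear_right 0.73 [317.9, 226.6, 344.8, 249.5] (np.float64(332.6467065868263), np.float64(239.4550898203593))
pliers 0.98 [298.0, 229.6, 385.4, 280.0] (np.float64(351.21421107628004), np.float64(254.58307210031347))
collar 0.57 [369.9, 263.9, 400.7, 289.4] (np.float64(383.0033783783784), np.float64(277.6621621621622))
hinge (np.int64(359), np.int64(258)) (np.int64(361), np.int64(258)) 230
noseR (np.int64(372), np.int64(274)) (np.int64(374), np.int64(270)) 254
noseL (np.int64(382), np.int64(264)) (np.int64(379), np.int64(265)) 254
```

Emit:
drive_tool:
  increments:
    - [[-0.1, 0.7, 0], [0, 0, 0], 0.61]
    - [[0, 0, 0], [0, 0, 0], 0.61]
    - [[0, 0, 0], [0, 0, 0], 0.61]

```text
clock: 13.2
eef_pos: [0.5009, -0.0174, 0.0546]
tool_rot: [0.669, 0.743, -0.0, 0.0]
ft_force: [-0.4, 0.8, -1.6]
grip_width: 0.0522
grasp_force: 10.7
```

```bash
cat > m.py <<'E'
from h import *
L=[]
for i in range(3):
    p=camera('scene'); o=get_obs(); L.append(np.r_[o['ft_force'],o['ft_torque'],o['grip_width']*1e3,o['grasp_force'],o['eef_pos']*1e3])
print(np.mean(L,0).round(3),o['clock'])
E
python3 m.py
```

```text
[-1.09000e-01  3.62000e-01 -8.78000e-01 -1.00000e-03 -2.30000e-02
  1.60000e-02  5.23750e+01  1.06870e+01  5.00918e+02 -1.72880e+01
  5.46270e+01] 13.35
```

Emit:
drive_tool:
  increments:
    - [[0, 0.3, 0.5], [0, 0, 0], 0.58]
    - [[0, 0.3, 0.4], [0, 0, 0], 0.55]
    - [[0, 0, 0], [0, 0, 0], 0.55]
    - [[0, 0, 0], [0, 0, 0], 0.55]

```text
clock: 13.68
eef_pos: [0.501, -0.0165, 0.0556]
tool_rot: [0.669, 0.743, 0.0, 0.0]
ft_force: [-0.8, 0.4, -1.5]
grip_width: 0.0473
grasp_force: 10.6
```

```bash
python3 m.py
```

```text
[ 1.10000e-02 -1.85000e-01 -1.64200e+00  8.00000e-03 -8.00000e-03
 -6.00000e-03  4.70460e+01  1.06490e+01  5.00902e+02 -1.64660e+01
  5.55280e+01] 13.8333
```

Emit:
drive_tool:
  increments:
    - [[0, 0.1, 0.2], [0, 0, 0], 0.535]
    - [[0, 0.1, 0.2], [0, 0, 0], 0.52]
    - [[0, 0, 0], [0, 0, 0], 0.52]

```text
clock: 14.08
eef_pos: [0.5011, -0.0163, 0.056]
tool_rot: [0.669, 0.743, 0.0, 0.0]
ft_force: [1.4, -0.2, -1.7]
grip_width: 0.0447
grasp_force: 10.7
```

Emit:
drive_tool:
  increments:
    - [[0, 0.1, 0.2], [0, 0, 0], 0.505]
    - [[0, 0, 0], [0, 0, 0], 0.505]
    - [[0, 0, 0], [0, 0, 0], 0.505]

```text
clock: 14.33
eef_pos: [0.501, -0.0161, 0.0561]
tool_rot: [0.669, 0.743, 0.0, 0.0]
ft_force: [0.8, -0.3, -0.6]
grip_width: 0.0434
grasp_force: 12.0
```

```bash
python3 m.py
```

```text
[ 3.88000e-01  3.77000e-01 -1.66000e+00  1.19000e-01 -1.35000e-01
  7.60000e-02  4.34260e+01  1.19970e+01  5.01014e+02 -1.61060e+01
  5.61530e+01] 14.4833
```

Emit:
drive_tool:
  increments:
    - [[0, 0.1, 0.1], [0, 0, 0], 0.495]
    - [[0, 0, 0], [0, 0, 0], 0.495]
    - [[0, 0, 0], [0, 0, 0], 0.495]

```text
clock: 14.73
eef_pos: [0.501, -0.016, 0.0562]
tool_rot: [0.669, 0.743, 0.0, -0.0]
ft_force: [0.5, 1.0, -1.9]
grip_width: 0.0427
grasp_force: 13.5
```

Emit:
drive_tool:
  increments:
    - [[0, 0.1, 0.1], [0, 0, 0], 0.485]
    - [[0, 0, 0], [0, 0, 0], 0.485]
    - [[0, 0, 0], [0, 0, 0], 0.485]

```text
clock: 14.98
eef_pos: [0.5009, -0.0158, 0.0563]
tool_rot: [0.669, 0.743, 0.0, -0.0]
ft_force: [1.6, 0.9, -1.7]
grip_width: 0.0415
grasp_force: 15.0
```

```bash
python3 m.py
```

```text
[ 7.91000e-01  1.31900e+00 -1.17800e+00  3.58000e-01 -1.33000e-01
  1.16000e-01  4.17960e+01  1.50550e+01  5.00922e+02 -1.57960e+01
  5.63300e+01] 15.1333
```

Emit:
drive_tool:
  increments:
    - [[0, 0.4, 0.1], [0, 0, 0], 0.478]
    - [[0, 0, 0], [0, 0, 0], 0.478]
    - [[0, 0, 0], [0, 0, 0], 0.478]

```text
clock: 15.38
eef_pos: [0.501, -0.0156, 0.0564]
tool_rot: [0.669, 0.743, -0.0, 0.0]
ft_force: [1.2, -0.3, -1.6]
grip_width: 0.0409
grasp_force: 15.5
```

```bash
python3 m.py
```

```text
[ 7.67000e-01  1.61900e+00 -1.51600e+00  2.80000e-01 -1.22000e-01
  1.01000e-01  4.10700e+01  1.54910e+01  5.00938e+02 -1.56390e+01
  5.64220e+01] 15.5333
```

Emit:
drive_tool:
  increments:
    - [[0, 0.3, 0.1], [0, 0, 0], 0.468]
    - [[0, 0, 0], [0, 0, 0], 0.468]
    - [[0, 0, 0], [0, 0, 0], 0.468]

```text
clock: 15.78
eef_pos: [0.5009, -0.0154, 0.0565]
tool_rot: [0.669, 0.743, -0.0, 0.0]
ft_force: [0.6, 0.3, -1.4]
grip_width: 0.0403
grasp_force: 15.7
```

Emit:
drive_tool:
  increments:
    - [[0, 0.2, 0.1], [0, 0, 0], 0.458]
    - [[0, 0, 0], [0, 0, 0], 0.458]
    - [[0, 0, 0], [0, 0, 0], 0.458]

```text
clock: 16.03
eef_pos: [0.5009, -0.0152, 0.0566]
tool_rot: [0.669, 0.743, -0.0, 0.0]
ft_force: [1.7, -0.2, -1.9]
grip_width: 0.0397
grasp_force: 14.9
```

```bash
python3 m.py
```

```text
[ 9.12000e-01  2.93000e-01 -2.11300e+00  1.05000e-01 -1.44000e-01
  1.34000e-01  3.94160e+01  1.48990e+01  5.00924e+02 -1.51560e+01
  5.66340e+01] 16.1833
```

Emit:
drive_tool:
  increments:
    - [[0, 0.1, 0.1], [0, 0, 0], 0.448]
    - [[0, 0.1, 0.1], [0, 0, 0], 0.438]
    - [[0, 0.1, 0.1], [0, 0, 0], 0.428]
    - [[0, 0, 0], [0, 0, 0], 0.428]

```text
clock: 16.52
eef_pos: [0.5008, -0.0145, 0.0569]
tool_rot: [0.669, 0.743, 0.0, -0.0]
ft_force: [0.4, 1.9, -2.0]
grip_width: 0.0369
grasp_force: 13.2
```

Emit:
drive_tool:
  increments:
    - [[0, 0.1, 0.1], [0, 0, 0], 0.418]
    - [[0, 0.1, 0.1], [0, 0, 0], 0.408]
    - [[0, 0.1, 0], [0, 0, 0], 0.398]
    - [[0, 0, 0], [0, 0, 0], 0.398]

```text
clock: 16.85
eef_pos: [0.5005, -0.0146, 0.057]
tool_rot: [0.669, 0.743, -0.0, -0.0]
ft_force: [-0.4, 1.9, -1.6]
grip_width: 0.0341
grasp_force: 10.7
```

```bash
python3 m.py
```

```text
[ 6.60000e-02  1.29600e+00 -1.28100e+00  2.38000e-01  3.50000e-02
  3.10000e-02  3.42420e+01  1.07150e+01  5.00605e+02 -1.46020e+01
  5.70110e+01] 17.0
```

Emit:
drive_tool:
  increments:
    - [[0, 0, -0.2], [0, 0, 0], 0.43]
    - [[0, 0, -0.4], [0, 0, 0], 0.47]
    - [[0, 0, -0.6], [0, 0, 0], 0.52]
    - [[0, 0, -0.8], [0, 0, 0], 0.57]
    - [[0, 0, -1], [0, 0, 0], 0.63]
    - [[0, 0, -1.2], [0, 0, 0], 0.7]
    - [[0, 0, -1], [0, 0, 0], 0.75]
    - [[0, 0, 0], [0, 0, 0], 0.75]

```text
clock: 17.67
eef_pos: [0.5007, -0.0145, 0.0516]
tool_rot: [0.669, 0.743, -0.0, -0.0]
ft_force: [0.2, -0.4, -2.3]
grip_width: 0.0638
grasp_force: 9.2
```

```bash
cat >> m.py <<'E'
a=cv2.imread('pics/s4.png')[256:286,362:392].min(2); b=p['image'][256:286,362:392].min(2)
s=lambda x:[''.join(' .:+#'[min(4,int(v)//51)] for v in r) for r in x]
for l,r in zip(s(a),s(b)): print(l,'|',r)
E
python3 m.py
```

```text
[ 3.07000e-01 -3.82000e-01 -1.32000e+00 -6.00000e-03 -1.00000e-02
 -2.40000e-02  6.38150e+01  9.21800e+00  5.00822e+02 -1.44730e+01
  5.18120e+01] 17.8167
....+###::....::::...::::::::: | :::::::::::::........:::::::::
....:+++:.............:::::::: | :::::::::::::::.......::::::::
....::::...........:...::::::: | ::::::::::..:::::......:::::::
....::::.................::::: | :.::..........::::::.....:::::
....:::...:......:.........::: | .::............::::::......:::
.....::..........:.....   ...: | :::::............::++:.   ...:
...............:::.....    ... | ::::::............++#+:    ...
..........:...:###::...      . | .:::::::......::..+###:      .
.........:::.:+###+:..         | ...:::::::::::##+::+++.       
............::+####+:.         | ....:::::::::####:::::.       
.............:++#####:         | ......::::::+#####+::.        
..........::.:+++####:         | .......::::#########:.        
.........:++::++++#++:         | .......:::##########:.        
........:+###+++++++:.         | .........:+#########+.        
........:#######++++:.         | :........:+++###
[... 274 characters left out ...]
.....:+++++++++++:          | ....::+###++++++++++:         
........++++++++++++:.         | .....::+#+::::++++++:.        
........:::++++++++#+.         | ......::+::..::++++++.        
..........:::++++++##:         | ........::.....:+::++:.       
...........::::++++++:.        | ... .....:...:.:::::++:.      
..........:::::::::+++::..     | .  .......::::::::::+++::..   
........:::::::::::++#++::.... | ..........:::::::::++++++:::.:
......:::::::::::::++++++++++: | ............:::::::+++++++++++
.....::::::::::::::+++++++++++ | .............::::::+++++++++++
....:::::::::::...:+++++++++++ | ............::...:++++++++++++
...::::::::::::...::++++++++++ | ...:::::...::.....:+++++++++++
```

Emit:
drive_tool:
  increments:
    - [[-0.5, 5, 0], [0, 0, 0], 0.75]
    - [[-1, 10, 0], [0, 0, 0], 0.75]
    - [[-1.5, 15, 0], [0, 0, 0], 0.75]
    - [[-1.5, 15, 4], [0, 0, 0], 0.75]
    - [[0, 20, 6], [0, 0, 0], 0.75]
    - [[2, 28, 6], [0, 0, 1.5], 0.75]
    - [[3, 30, 0], [0, 0, 1.5], 0.75]
    - [[4, 30, 0], [0, 0, 1.5], 0.75]

```text
clock: 18.48
eef_pos: [0.5053, 0.1406, 0.0686]
tool_rot: [0.639, 0.769, 0.001, 0.0]
ft_force: [0.9, -0.5, -2.4]
grip_width: 0.0638
grasp_force: 9.2
```

Emit:
drive_tool:
  increments:
    - [[4, 30, 0], [0, 0, 1.5], 0.75]
    - [[4, 28, 0], [0, 0, 0], 0.75]
    - [[2, 20, 0], [0, 0, 0], 0.75]
    - [[1.6, 10.8, 0], [0, 0, 0], 0.75]
    - [[0, 0, 0], [0, 0, 0], 0.75]
    - [[0, 0, 0], [0, 0, 0], 0.75]

```text
clock: 18.98
eef_pos: [0.5164, 0.2275, 0.0676]
tool_rot: [0.629, 0.778, -0.001, 0.0]
ft_force: [0.0, -0.8, -1.6]
grip_width: 0.0641
grasp_force: 9.2
```

```bash
sed -i '/s4.png/,$d' m.py; python3 m.py
python3 - <<'E'
from h import *
o=get_obs();print(o['tool_rot'])
q=camera('wrist'); d=q['image'].max(2)<60
a=cv2.imread('pics/w2.png').max(2)<60
for r in (150,155,160,165,170,190,220,250):
    f=lambda m:[ (x.min(),x.max()) if len(x) else None for x in (np.nonzero(m[r,180:300])[0]+180,np.nonzero(m[r,360:460])[0]+360)]
    print(r,f(a),f(d))
E
```

```text
[ 1.72000e-01 -1.79000e-01 -2.17300e+00 -2.80000e-02 -1.70000e-02
 -1.20000e-02  6.40640e+01  9.23000e+00  5.16464e+02  2.26205e+02
  6.76800e+01] 19.1333
[ 6.29946904e-01  7.76637978e-01 -5.85865642e-04 -7.62508228e-05]
150 [None, None] [None, (np.int64(430), np.int64(442))]
155 [None, None] [None, (np.int64(429), np.int64(440))]
160 [(np.int64(205), np.int64(211)), None] [(np.int64(198), np.int64(218)), (np.int64(421), np.int64(439))]
165 [(np.int64(193), np.int64(216)), (np.int64(421), np.int64(441))] [(np.int64(194), np.int64(220)), (np.int64(417), np.int64(443))]
170 [(np.int64(191), np.int64(217)), (np.int64(418), np.int64(445))] [(np.int64(195), np.int64(221)), (np.int64(416), np.int64(443))]
190 [(np.int64(197), np.int64(223)), (np.int64(412), np.int64(440))] [(np.int64(201), np.int64(227)), (np.int64(410), np.int64(437))]
220 [(np.int64(206), np.int64(233)), (np.int64(403), np.int64(430))] [(np.int64(210), np.int64(235)), (np.int64(401), np.int64(427))]
250 [(np.int64(216), np.int64(240)), (np.int64(394), np.int64(420))] [(np.int64(219), np.int64(243)), (np.int64(392), np.int64(417))]
```

Emit:
drive_tool:
  increments:
    - [[0.3, 1, -10], [0, 0, 0], 0.75]
    - [[0, 0, -14], [0, 0, 0], 0.75]
    - [[0, 0, -12], [0, 0, 0], 0.75]
    - [[0, 0, -8], [0, 0, 0], 0.75]
    - [[0, 0, -4], [0, 0, 0], 0.75]
    - [[0, 0, -2], [0, 0, 0], 0.75]
    - [[0, 0, 0], [0, 0, 0], 0.75]
    - [[0, 0, 0], [0, 0, 0], 0.75]

```text
clock: 19.85
eef_pos: [0.5177, 0.2284, 0.0183]
tool_rot: [0.629, 0.777, 0.0, 0.0]
ft_force: [0.2, 1.0, -0.9]
grip_width: 0.064
grasp_force: 9.2
```

```bash
python3 m.py
```

```text
[-4.49000e-01 -3.65000e-01 -1.19400e+00 -2.50000e-02 -2.20000e-02
 -2.90000e-02  6.42940e+01  9.23000e+00  5.17877e+02  2.28560e+02
  1.85800e+01] 20.0
```

Emit:
drive_tool:
  increments:
    - [[-0.5, -1, -1], [0, 0, 0], 0.75]
    - [[0, 0, 0], [0, 0, 0], 0.75]
    - [[0, 0, -0.7], [0, 0, 0], 0.75]
    - [[0, 0, 0], [0, 0, 0], 0.75]
    - [[0, 0, 0], [0, 0, 0], 0.75]

```text
clock: 20.42
eef_pos: [0.5169, 0.2273, 0.0165]
tool_rot: [0.629, 0.777, 0.0, 0.0]
ft_force: [-1.5, -1.2, 1.7]
grip_width: 0.0639
grasp_force: 8.8
```

```bash
python3 m.py
```

```text
[-1.33200e+00 -2.01000e-01  1.60600e+00 -1.26000e-01  1.33000e-01
 -2.30000e-02  6.39320e+01  8.75300e+00  5.16902e+02  2.27354e+02
  1.65590e+01] 20.5667
```

Emit:
drive_tool:
  increments:
    - [[0, 0, -0.5], [0, 0, 0], 0.78]
    - [[0, 0, -0.5], [0, 0, 0], 0.82]
    - [[0, 0, 0], [0, 0, 0], 0.9]
    - [[0, 0, 0], [0, 0, 0], 1]
    - [[0, 0, 0], [0, 0, 0], 1]
    - [[0, 0, 0], [0, 0, 0], 1]

```text
clock: 21.07
eef_pos: [0.5168, 0.2274, 0.0152]
tool_rot: [0.629, 0.777, 0.0, 0.0]
ft_force: [0.6, 0.2, -0.3]
grip_width: 0.0853
grasp_force: 0.0
```

Emit:
drive_tool:
  increments:
    - [[0, 0, 10], [0, 0, 0], 1]
    - [[0, 0, 20], [0, 0, 0], 1]
    - [[0, 0, 36], [0, 0, 0], 1]
    - [[0, 0, 38], [0, 0, 0], 1]
    - [[0, 0, 38], [0, 0, 0], 1]
    - [[0, 0, 30], [0, 0, 0], 1]
    - [[0, 0, 0], [0, 0, 0], 1]
    - [[0, 0, 0], [0, 0, 0], 1]

```text
clock: 21.73
eef_pos: [0.5184, 0.228, 0.1908]
tool_rot: [0.629, 0.777, 0.003, 0.002]
ft_force: [0.6, 0.0, -0.4]
grip_width: 0.0853
grasp_force: 0.0
```

Run:
```python
from h import *
p=camera('wrist'); o=get_obs(); print(o['eef_pos'],o['ft_force'],o['grip_width'])
dark=(p['image'].max(2)<60); M=[]
for y in np.arange(.19,.30,.01):
    u,v=proj(p,[.5155-(y-.2272)*.2,y,.048])[0]; v=int(v)
    xs=np.nonzero(dark[v])[0]; L=xs[(xs<u)&(xs>u-65)];R=xs[(xs>u)&(xs<u+65)]
    if len(L)and len(R):
        a=onz(p,(L.min()-.5,v),.048);b=onz(p,(R.max()+.5,v),.048); M.append((a+b)/2); print(((a+b)/2)[:2].round(4),np.linalg.norm(a-b).round(4))
r=silhouettes('rest',p)[0]; print(r['bbox'],onz(p,cen(r['region']),.03))
r=silhouettes('pliers',p)[0]; print(r['conf'],r['bbox'])
s=camera('scene')
for q in ['lid_stack','espresso_cup','honey','card_sign','pliers','ear_left','ear_right']:
    for r in silhouettes(q,s)[:1]: print(q,round(r['conf'],2),r['bbox'])
```

```text
[0.51715872 0.22746139 0.18854504] [ 0.02047331 -0.35029912 -0.91018973] 0.0852614162953659
[0.5238 0.1905] 0.0649
[0.5216 0.2008] 0.0642
[0.52   0.2111] 0.0662
[0.5179 0.221 ] 0.0656
[0.5163 0.2308] 0.0658
[0.5142 0.2403] 0.0668
[0.5117 0.2504] 0.067
[0.51   0.2604] 0.0721
[0.5074 0.2709] 0.0771
[0.5058 0.2805] 0.0821
[0.5041 0.2907] 0.0869
[255.8, 151.6, 375.9, 260.1] [0.51481308 0.23949721 0.03      ]
0.74 [261.8, 139.8, 371.0, 351.4]
lid_stack 0.75 [309.1, 213.1, 344.0, 251.0]
espresso_cup 0.65 [256.6, 151.9, 279.5, 179.5]
honey 0.62 [357.5, 346.4, 403.4, 406.3]
card_sign 0.94 [432.3, 278.5, 474.1, 318.4]
pliers 0.96 [233.5, 173.0, 315.3, 221.2]
ear_left 0.53 [369.2, 265.8, 394.3, 288.7]
ear_right 0.68 [372.8, 265.3, 395.1, 289.2]
```

```bash
python3 -c "
from workcell import job_done
print(job_done())"
```

```text
the job is handed in; nothing more can be done
None
```

The collar is snapped shut, the pliers lie released across both ridges of the rest, nothing else appears to have moved, and the job is handed in; the hand-in gave no verdict.

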